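# Ease the rolling pin out from under the hood of the utensil box and hold it up

### The job

Take the wooden rolling pin out of the open utensil box, whose hood covers one end of the pin: tip the free end up over the low end wall and draw the other end out from under the hood, gently, without forcing the pin against the box and without disturbing the teaspoon lying on the hood or the things round the box. Finish still holding the pin in the gripper, at rest, with the whole pin at least 5 cm above the top of the hood.

Things in the scene. Friction and masses are not known exactly. Their poses are not given: they have to be found in the camera images.
- utensil_box: Fixed plain wooden box, 342 mm along its y, 162 mm along its x, walls and floor 6 mm thick (inside 330 x 150 mm); origin at the centre of its underside, z up. Open on top for y < +45 mm; a fixed hood covers y > +45 mm. On the floor two runners (tops at z = 16 mm, 6 mm wide, 8 mm apart) run the full length either side of the y axis and cradle the pin.
- hood_edge (a point): Middle of the lower edge of the hood's mouth, at box x = 0, y = +45, z = 66 mm; axes as the box. The hood is a flat board 8 mm thick over the +y end, underside at z = 66 mm, top at z = 74 mm, its mouth open towards -y.
- end_wall (a point): Middle of the inner top edge of the low end wall, at box x = 0, y = -165, z = 46 mm; axes as the box. The side walls of the open part are as low (tops at z = 46 mm).
- pin_centre (a point): Centre (also of mass) of the rolling pin: loose plain pale-wood rod, 0.1 to 0.25 kg, 300 mm along its y, 30 mm thick over the middle 130 mm, tapering to 18 mm at both ends. It lies on the runners parallel to the box's y, centre at box z = 30 mm and y within 13 mm of 0, so 90 to 120 mm of it is under the hood. It may roll: only its y axis has meaning.
- pin_covered_end (a point): Centre of the end face of the pin that starts under the hood (pin frame y = +150 mm).
- pin_free_end (a point): Centre of the end face of the pin that starts in the open part, near the low end wall (pin frame y = -150 mm).
- teaspoon: Steel teaspoon, 138 x 28 x 12 mm, lying loose across the top of the hood; origin at the centre of its underside. To be left lying there.
- lime: Green lime, 60 x 48 x 48 mm, on the worktop beyond the box; origin at its underside. Leave alone.
- garlic: Garlic bulb, 56 x 56 x 56 mm, on the worktop beyond the box; origin at its underside. Leave alone.
- small_cup: Small white cup with handle, 65 x 89 x 54 mm, on the worktop past the hooded end of the box; origin at its underside. Leave alone.
- spice_jar: Spice jar with green cap, 46 mm diameter, 106 mm tall, on the worktop beyond the box; origin at its underside. Leave alone.
- peeler: Yellow-handled peeler, 170 x 25 x 18 mm, lying on the worktop off the low end of the box; origin at its underside. Leave alone.

How it is judged:
By the outcome, as a careful person would: the job done as asked, in the order asked, and still so for the second after the job is handed in, while the arm keeps its last pose, push and grip.
It also fails if it takes over 38 s, if anything falls off the work surface, if the arm or the gripper's body presses on something with over 40 N, if the wrist force passes 120 N, or if a joint passes its speed limit or range.

### The arm

A 7-joint arm with a two-finger parallel gripper is mounted at the origin on a cart in front of the work surface, level with it; the furniture and walls round the work are solid. World frame = base frame: x ahead of the robot, y to its left, z up, the work surface at z = 0. Lengths are in m, angles in rad, forces in N, time in s.
With the tool pointing down it reaches from about 0.425 to 0.875 m from the base axis. Payload 9.9 kg.
Tool frame: the origin (TCP) lies at the very end of the fingers, on their centre line; the grasp point (between the pads) lies 19 mm behind it (r.grip_point_offset is the distance from the TCP to the grasp point, in m); z points along the fingers, y is the line along which they close (so a half turn about z gives the same grasp; the last joint's range is limited). The gripper opens to 85 mm and grips with 20 to 120 N. Pads are 22 mm wide; open, the fingers measure 114 mm over their backs; the gripper's body (76 mm by 85 mm) begins 54 mm behind the grasp point. The pads swing forward as they close: fully open they stand 13 mm farther back than shut.
Start: joints at [1.044, 0.576, 0.025, 1.437, -0.015, 1.129, -0.057], TCP at [0.289, -0.61, 0.231] pointing down, gripper open.
Joint ranges: [-2.76, 2.76], [-0.34, 2.15], [-1.52, 1.57], [0.19, 2.46], [-1.09, 4.23], [0.17, 1.99], [-2.82, 2.82]. Speed limits (rad/s): [2.22, 2.22, 3.01, 3.01, 3.14, 3.14, 3.14].

### API

Orientations are given as a unit quaternion [x, y, z, w].
In Python, from station import status, read_camera, order, r gives the robot as it stands.
- The arm moves only by the shell command python3 -m inch 'ROWS'. ROWS is JSON, one flat list of numbers, 7 for each row, row after row: the shift along the tool's x, y, z scaled (see below), then the turn, a rotation vector about the tool's x, y, z scaled (see below), then the finger opening in mm, from 0 to 85.4. In form: [dx, dy, dz, rx, ry, rz, gripper, dx, dy, dz, rx, ry, rz, gripper, ...]. A call has 1 to 5 rows; each row shifts and turns the commanded pose from where the row before left it, along the tool's axes as they then stand; what a row does not reach is not made up. The controller multiplies each number of a shift by 120 mm and each number of a turn by 90 degrees. A row lasts 1/10 s, in which the tool goes at most 50 mm and 8.59 degrees, less where a joint would pass 70% of its speed; a pose out of reach is approached as far as the arm can. A call with a number of a shift or a turn outside -1 to 1 is refused whole. A call with a gripper value outside its range is refused whole. The fingers move at their own pace and stop on an object; the grip force is fixed at half the most. Time passes only in rows, so rows that do not move let the fingers close. It gives the time, the measured TCP pose, the force, the opening and the grip force at its end, in the units of the state.
- status.get_obs(): the state, without advancing time (a new reading comes with each control period).
- read_camera(name): name is "scene" or "side" or "wrist"; returns a dict with "color" (384x512x3 uint8, blue, green, red), "camera_matrix" (3x3 intrinsics, pixels), "R" (3x3) and "t" (3): a world point X has camera coordinates R X + t. Camera axes: x right, y down, z forward; pixel columns grow to the right and rows downward; lengths in m; the calibration is good to about 2 mm. A picture is of the moment at which its call begins. There is no depth.
- order.hand_in(): hands the job in; it is judged then, once.
The state is a dict: "t": time; "qpos": joint angles; "dq": joint speeds; "tau": joint torques, N m; "position": TCP position; "orientation": TCP orientation; "contact_force": force on the tool from outside, world axes, zero at the start; "wrist_torque": the same for the moment, N m; "opening": opening from 0.0 (shut) to 1.0 (fully open); "finger_force": force on a finger pad.
Only numpy, scipy, OpenCV 4.12 (cv2) and the standard library are available. Lean on these libraries where they do the work, as an engineer would, in place of code of your own. Each camera call takes 0.05 s, during which the arm holds its last target. There are 200 camera calls.

## Working session

There is one attempt and no reset: what is moved stays moved. The work goes in short steps, Python scripts to look and compute and a shell command to move; the robot and the scene stay as the last step left them, time stands still between calls to the robot, and variables do not carry over. Pictures are saved under pics/ and viewed, at most 10 in all, crops included, and the job is handed in when it is done.

```bash
mkdir -p pics; ls
python3 - <<'E'
from station import status, read_camera, order, r
import cv2
print(status.get_obs(), r.grip_point_offset)
for n in ("scene","side"):
    c=read_camera(n); cv2.imwrite(f"pics/{n}0.png",c["color"]); print(n,c["camera_matrix"].round(1).tolist(),c["R"].round(3).tolist(),c["t"].round(3).tolist())
E
```

```text
pics
{'t': 0.0, 'qpos': array([ 1.04420626,  0.57656974,  0.02483164,  1.4378949 , -0.01501884,
        1.12896443, -0.05650171]), 'dq': array([ 0.00106038,  0.00242642, -0.00048038,  0.00060773,  0.00081621,
        0.00112058, -0.00250507]), 'tau': array([ 1.53890607e-03, -7.65742636e+01,  2.25047618e+00, -2.85961336e+01,
        1.50960084e-02,  1.28703713e-02,  1.48000268e-06]), 'position': array([ 0.28904339, -0.60950039,  0.23042168]), 'orientation': array([ 9.75587895e-01,  2.19607781e-01, -2.12268215e-04, -7.98389213e-04]), 'contact_force': array([ 0.1834205 , -0.53694474,  0.78381223]), 'wrist_torque': array([ 0.02397051,  0.03832668, -0.03987769]), 'finger_force': 0.0, 'opening': 0.9993394292862349} 0.0187
scene [[367.1, 0.0, 256.1], [0.0, 367.1, 191.5], [0.0, 0.0, 1.0]] [[0.966, -0.258, 0.024], [-0.098, -0.45, -0.887], [0.24, 0.855, -0.46]] [-0.583, 0.111, 1.286]
side [[439.4, 0.0, 253.8], [0.0, 439.4, 187.3], [0.0, 0.0, 1.0]] [[0.929, -0.369, 0.019], [-0.209, -0.569, -0.795], [0.304, 0.735, -0.606]] [-0.583, 0.168, 1.52]
```

View pics/scene0.png

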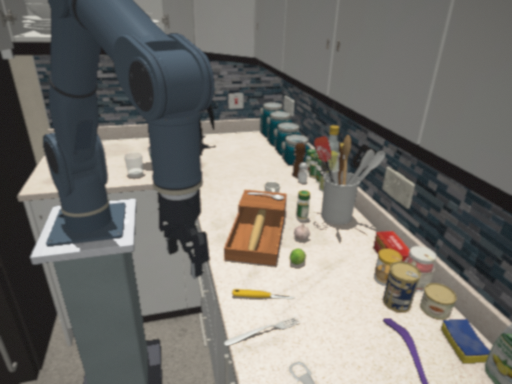

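View pics/side0.png

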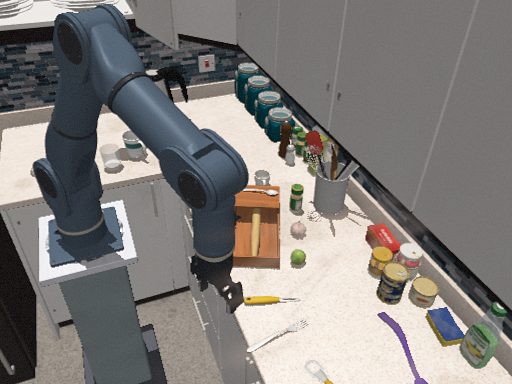

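The scene view shows the box at about (225–288, 190–265), with the hood at the far end and the pin at about (257, 230). The side view partly hides the box behind the arm. I'll enlarge both crops to read the corners.

Run:
```python
import cv2,numpy as np
a=cv2.imread("pics/scene0.png")[180:275,215:315]; b=cv2.imread("pics/side0.png")[175:275,225:325]
a=cv2.resize(a,None,fx=4,fy=4,interpolation=cv2.INTER_CUBIC);b=cv2.resize(b,None,fx=4,fy=4,interpolation=cv2.INTER_CUBIC)
o=np.zeros((400,800,3),np.uint8);o[:380,:400]=a;o[:,400:]=b
cv2.imwrite("pics/crop0.png",o)
```

```text
(no output)
```

View pics/crop0.png

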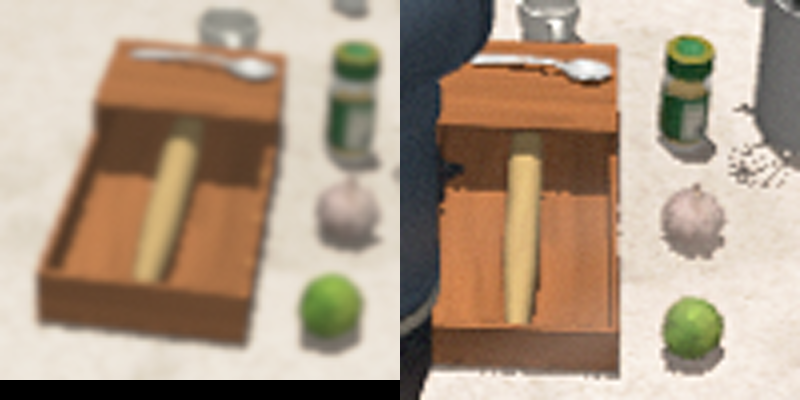

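The crop shows all the hood and low-wall corners in the scene view and the right-hand ones in the side view. I'll cast those onto their known heights and fit the box pose.

```bash
cat > h.py <<'E'
import numpy as np, cv2
from station import status, read_camera, r
from scipy.spatial.transform import Rotation as Ro
def ray(c,uv,z):
    d=c["R"].T@np.linalg.inv(c["camera_matrix"])@np.array([*uv,1.]); o=-c["R"].T@c["t"]
    return o+d*(z-o[2])/d[2]
def proj(c,X):
    p=c["camera_matrix"]@(c["R"]@np.asarray(X)+c["t"]); return p[:2]/p[2]
E
python3 - <<'E'
from h import *
from scipy.optimize import least_squares
S=read_camera("scene");D=read_camera("side")
obs=[(S,120,40,-81,171,74),(S,285,57,81,171,74),(S,38,273,-81,-171,46),(S,250,293,81,-171,46),(S,40,322,-81,-171,0),(S,247,345,81,-171,0),
(S,97,105,-81,45,74),(S,278,122,81,45,74),(D,218,45,81,171,74),(D,219,328,81,-171,46),(D,219,375,81,-171,0),(D,218,130,81,45,74)]
P=[];B=[]
for c,u,v,x,y,z in obs:
    o=(215,180) if c is S else (225,175)
    P.append(ray(c,(o[0]+u/4,o[1]+v/4),z/1000)[:2]);B.append((x/1000,y/1000))
P=np.array(P);B=np.array(B)
f=lambda p:((np.c_[np.cos(p[2])*B[:,0]-np.sin(p[2])*B[:,1],np.sin(p[2])*B[:,0]+np.cos(p[2])*B[:,1]]+p[:2])-P).ravel()
s=least_squares(f,[.5,0,0],loss="soft_l1",f_scale=.005);print(s.x,(f(s.x)*1000).round(0).reshape(-1,2).tolist())
x,y,t=s.x
# pin: pixels & pinout
for c,o,pts in((S,(215,180),[(190,125),(148,278)]),(D,(225,175),[(125,140),(118,322)])):
    for u,v in pts:
        w=ray(c,(o[0]+u/4,o[1]+v/4),.040)[:2]-[x,y]; print("pin in box",(np.cos(t)*w[0]+np.sin(t)*w[1])*1e3,(-np.sin(t)*w[0]+np.cos(t)*w[1])*1e3)
E
```

```text
[ 0.56227448 -0.18828994 -0.40725614] [[-1.0, 9.0], [7.0, 11.0], [-1.0, -0.0], [0.0, -5.0], [-2.0, -0.0], [1.0, -2.0], [-3.0, 9.0], [2.0, 6.0], [-1.0, -2.0], [-1.0, -10.0], [0.0, -2.0], [0.0, -5.0]]
pin in box 2.2628590057937914 76.90364239492007
pin in box 0.6660128932211782 -153.98035696598234
pin in box -2.6930213694099994 71.75236170640588
pin in box -2.602750828922161 -153.37823788930737
```

Box centre is about (0.562, −0.188) with yaw −23.3°. Next I turn the tool so its x lies along box +y, then travel to above the grasp at box y ≈ −45.

```bash
python3 -m inch '[0,0,0,0,0,-0.092,85,0,0,0,0,0,-0.092,85,0,0,0,0,0,-0.092,85,0,0,0,0,0,-0.092,85,0,0,0,0,0,-0.092,85]'
python3 -m inch '[0.3,0.058,0,0,0,0,85,0.3,0.058,0,0,0,0,85,0.3,0.058,0,0,0,0,85,0.3,0.058,0,0,0,0,85,0.3,0.058,0,0,0,0,85]'
python3 -m inch '[0.3,0.058,0,0,0,0,85,0.3,0.058,0,0,0,0,85,0.3,0.058,0,0,0,0,85,0.3,0.058,0,0,0,0,85,0.3,0.058,0,0,0,0,85]'
python3 -m inch '[0.3,0.058,0,0,0,0,85,0.3,0.058,0,0,0,0,85,0,0,0,0,0,0,85,0,0,0,0,0,0,85]'
cat >> h.py <<'E'
BX=np.array([.562,-.188]);T=-.407
def tobox(p):
    w=np.asarray(p)[:2]-BX; return np.array([np.cos(T)*w[0]+np.sin(T)*w[1],-np.sin(T)*w[0]+np.cos(T)*w[1],p[2]])
def fbox(b):
    return np.array([BX[0]+np.cos(T)*b[0]-np.sin(T)*b[1],BX[1]+np.sin(T)*b[0]+np.cos(T)*b[1],b[2]])
def st():
    o=status.get_obs(); m=Ro.from_quat(o["orientation"]).as_matrix()
    print("t",o["t"],"tcp box mm",(tobox(o["position"])*1e3).round(1),"toolx yaw-box",np.degrees(np.arctan2(m[1,0],m[0,0])-T)-90,"z",m[:,2].round(3),"F",o["contact_force"].round(1),"q",o["qpos"].round(2),"open",round(o["opening"]*85.4,1),"ff",o["finger_force"])
E
python3 - <<'E'
from h import *
st(); c=read_camera("wrist"); im=c["color"]
cv2.imwrite("pics/w1.png",im)
for b in ((0,-.165,.046),(0,.045,.066),(.081,-.171,.046),(-.081,-.171,.046),(.081,.045,.074),(-.081,.045,.074),(0,-.15,.03)): print(b,proj(c,fbox(b)).round(0))
E
```

```text
t: 0.7
position: [0.2891, -0.6098, 0.231]
orientation: [0.833, 0.553, 0.0, -0.0]
contact_force: [0.6, 0.3, -0.1]
opening: 0.998
finger_force: 0.0
t: 1.2
position: [0.3927, -0.4569, 0.2312]
orientation: [0.835, 0.55, -0.0, -0.0]
contact_force: [0.6, -0.3, 0.2]
opening: 0.994
finger_force: 0.0
t: 1.7
position: [0.4958, -0.3053, 0.2313]
orientation: [0.835, 0.55, -0.0, -0.0]
contact_force: [-0.1, -0.6, -0.5]
opening: 0.997
finger_force: 0.0
t: 2.1
position: [0.5367, -0.245, 0.2311]
orientation: [0.834, 0.551, -0.0, -0.0]
contact_force: [-0.3, 0.2, -0.7]
opening: 0.997
finger_force: 0.0
t 2.1 tcp box mm [ -0.7 -62.3 231.1] toolx yaw-box 0.21409261880936015 z [-0.  0. -1.] F [-0.3  0.2 -0.7] q [ 0.5   0.45 -0.23  1.67  0.11  1.04 -0.17] open 85.1 ff 0.0
(0, -0.165, 0.046) [254. 244.]
(0, 0.045, 0.066) [255.  55.]
(0.081, -0.171, 0.046) [321. 249.]
(-0.081, -0.171, 0.046) [188. 248.]
(0.081, 0.045, 0.074) [344.  54.]
(-0.081, 0.045, 0.074) [166.  54.]
(0, -0.15, 0.03) [254. 227.]
```

View pics/w1.png

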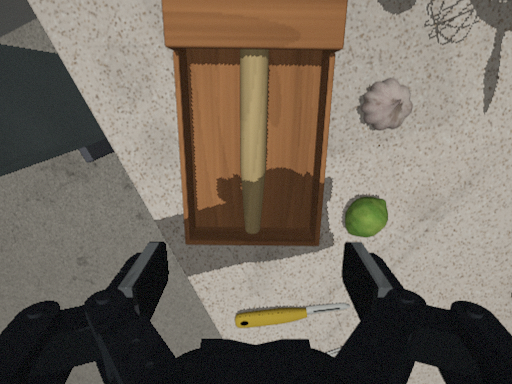

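The wrist view shows the pin centred at u≈254 as predicted, its free end at about (253, 234), and the low wall at v≈246. The box sits a few mm further +y than estimated, which doesn't matter here. Descending.

```bash
python3 -m inch '[0.08,0.006,0,0,0,0,85,0,0,0.28,0,0,0,85,0,0,0.28,0,0,0,85,0,0,0.28,0,0,0,85,0,0,0.28,0,0,0,85]'
python3 -m inch '[0,0,0.28,0,0,0,85,0,0,0.28,0,0,0,85,0,0,0.08,0,0,0,85,0,0,0.065,0,0,0,85,0,0,0,0,0,0,85]'
python3 - <<'E'
from h import *
st()
E
```

```text
t: 2.65
position: [0.5406, -0.2379, 0.0959]
orientation: [0.835, 0.55, 0.0, 0.0]
contact_force: [-0.0, -0.4, 0.1]
opening: 0.996
finger_force: 0.0
t: 3.15
position: [0.541, -0.2376, 0.0125]
orientation: [0.835, 0.55, 0.0, 0.0]
contact_force: [0.7, -0.1, 0.5]
opening: 0.992
finger_force: 0.0
t 3.15 tcp box mm [  0.3 -53.8  12.5] toolx yaw-box 0.06316661959917269 z [ 0. -0. -1.] F [ 0.7 -0.1  0.5] q [ 0.44  0.72 -0.17  1.88  0.21  0.56 -0.27] open 84.8 ff 0.0
```

```bash
python3 -m inch '[0,0,0,0,0,0,40,0,0,0,0,0,0,36,0,0,0,0,0,0,34,0,0,0,0,0,0,32,0,0,0,0,0,0,32]'
python3 -m inch '[0,0,0,0,0,0,28,0,0,0,0,0,0,20,0,0,0,0,0,0,0,0,0,0,0,0,0,0,0,0,0,0,0,0,0]'
python3 - <<'E'
from h import *
st(); cv2.imwrite("pics/w2.png",read_camera("wrist")["color"])
E
```

```text
t: 3.65
position: [0.5409, -0.2374, 0.0126]
orientation: [0.835, 0.55, 0.0, 0.0]
contact_force: [0.0, -0.6, 1.4]
opening: 0.367
finger_force: 0.3
t: 4.15
position: [0.5406, -0.2373, 0.0128]
orientation: [0.835, 0.55, -0.0, 0.0]
contact_force: [-2.7, -0.0, 7.0]
opening: 0.329
finger_force: 58.5
t 4.15 tcp box mm [ -0.1 -53.8  12.8] toolx yaw-box 0.10555229161583668 z [-0. -0. -1.] F [-2.7 -0.   7. ] q [ 0.44  0.72 -0.17  1.88  0.21  0.56 -0.27] open 28.1 ff 58.51468741893768
```

View pics/w2.png

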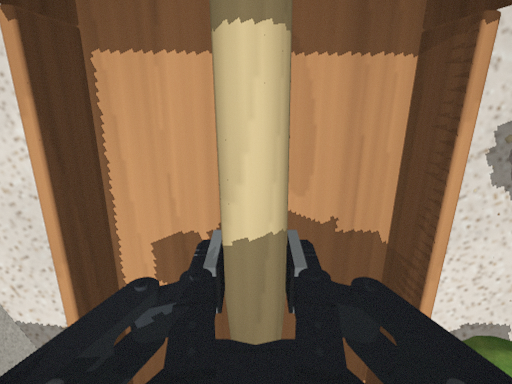

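The pin is gripped centrally at u≈254. I lift 3 mm, then tip it half way (4.5°).

```bash
python3 -m inch '[0,0,-0.0125,0,0,0,0,0,0,-0.0125,0,0,0,0,0,0,0,0,0,0,0]'
python3 -m inch '[-0.005,0,-0.0235,0,-0.01,0,0,-0.005,0,-0.0235,0,-0.01,0,0,-0.005,0,-0.0235,0,-0.01,0,0,-0.005,0,-0.0235,0,-0.01,0,0,-0.005,0,-0.0235,0,-0.01,0,0]'
python3 - <<'E'
from h import *
st()
E
```

```text
t: 4.5
position: [0.541, -0.2373, 0.0153]
orientation: [0.835, 0.55, 0.0, 0.0]
contact_force: [-0.5, 0.3, -2.7]
opening: 0.328
finger_force: 59.1
t: 5.0
position: [0.54, -0.2394, 0.0298]
orientation: [0.834, 0.55, -0.033, 0.022]
contact_force: [-0.6, -0.1, -2.5]
opening: 0.327
finger_force: 59.1
t 5.0 tcp box mm [  0.1 -55.9  29.8] toolx yaw-box 0.117855353414825 z [-0.031 -0.073 -0.997] F [-0.6 -0.1 -2.5] q [ 0.35  0.69 -0.1   1.87  0.25  0.61 -0.34] open 27.9 ff 59.141884446144104
```

The load is just the pin's weight (about 2.5 N), so there's no contact. I tip the second half and look from the scene camera.

```bash
python3 -m inch '[-0.008,0,-0.0235,0,-0.01,0,0,-0.008,0,-0.0235,0,-0.01,0,0,-0.008,0,-0.0235,0,-0.01,0,0,-0.008,0,-0.0235,0,-0.01,0,0,-0.008,0,-0.0235,0,-0.01,0,0]'
python3 -m inch '[0,0,0,0,0,0,0]'
python3 - <<'E'
from h import *
st()
a=read_camera("wrist")["color"]; b=cv2.resize(read_camera("scene")["color"][170:290,200:330],None,fx=3,fy=3,interpolation=cv2.INTER_CUBIC)
o=np.zeros((384,800,3),np.uint8);o[:,:400]=cv2.resize(a,(400,384));o[:360,400:790]=b;cv2.imwrite("pics/c3.png",o)
E
```

```text
t: 5.5
position: [0.5385, -0.2426, 0.0442]
orientation: [0.832, 0.549, -0.066, 0.043]
contact_force: [-0.4, 0.1, -1.7]
opening: 0.333
finger_force: 59.1
t: 5.6
position: [0.5391, -0.2421, 0.0443]
orientation: [0.832, 0.549, -0.066, 0.044]
contact_force: [-0.6, -0.2, -2.1]
opening: 0.327
finger_force: 59.2
t 5.6 tcp box mm [  0.4 -58.7  44.3] toolx yaw-box 0.1515341403801358 z [-0.061 -0.144 -0.988] F [-0.6 -0.2 -2.1] q [ 0.27  0.68 -0.03  1.86  0.3   0.65 -0.4 ] open 27.9 ff 59.15334194898605
```

View pics/c3.png

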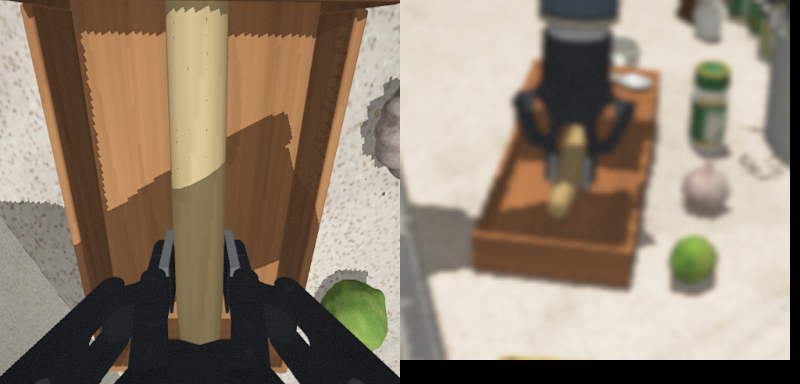

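The pin is tipped 9° with its free end over the wall height, and the only load is still its weight. Now I draw it along its own axis.

```bash
python3 -m inch '[-0.05,0,0,0,0,0,0,-0.08,0,0,0,0,0,0,-0.1,0,0,0,0,0,0,-0.1,0,0,0,0,0,0,-0.1,0,0,0,0,0,0]'
python3 - <<'E'
from h import *
st()
E
```

```text
t: 6.2
position: [0.5176, -0.2911, 0.0523]
orientation: [0.833, 0.548, -0.066, 0.043]
contact_force: [0.7, -0.4, -1.4]
opening: 0.33
finger_force: 59.2
t 6.2 tcp box mm [   0.  -112.3   52.3] toolx yaw-box 0.02307088150469383 z [-0.062 -0.144 -0.988] F [ 0.7 -0.4 -1.4] q [ 0.36  0.67 -0.04  1.86  0.3   0.65 -0.32] open 28.2 ff 59.15249079465866
```

```bash
python3 -m inch '[-0.1,0,0,0,0,0,0,-0.1,0,0,0,0,0,0,-0.1,0,-0.01,0,0,0,0,-0.1,0,-0.02,0,0,0,0,-0.1,0,-0.02,0,0,0,0]'
python3 -m inch '[-0.1,0,-0.02,0,0,0,0,-0.1,0,-0.02,0,0,0,0,-0.1,0,-0.02,0,0,0,0,-0.08,0,-0.02,0,0,0,0,0,0,0,0,0,0,0]'
python3 - <<'E'
from h import *
st()
a=read_camera("wrist")["color"]; b=cv2.resize(read_camera("scene")["color"][170:290,200:330],None,fx=3,fy=3,interpolation=cv2.INTER_CUBIC)
o=np.zeros((384,800,3),np.uint8);o[:,:400]=cv2.resize(a,(400,384));o[:360,400:790]=b;cv2.imwrite("pics/c4.png",o)
E
```

```text
t: 6.7
position: [0.495, -0.3439, 0.0678]
orientation: [0.832, 0.549, -0.066, 0.043]
contact_force: [-0.4, 0.5, -2.0]
opening: 0.328
finger_force: 59.1
t: 7.2
position: [0.4774, -0.385, 0.0847]
orientation: [0.833, 0.548, -0.066, 0.044]
contact_force: [-0.4, -0.5, -2.1]
opening: 0.331
finger_force: 59.2
t 7.2 tcp box mm [   0.3 -214.4   84.7] toolx yaw-box -0.052126348126151356 z [-0.062 -0.145 -0.988] F [-0.4 -0.5 -2.1] q [ 0.55  0.63 -0.07  1.81  0.3   0.71 -0.14] open 28.3 ff 59.15944665670395
```

View pics/c4.png

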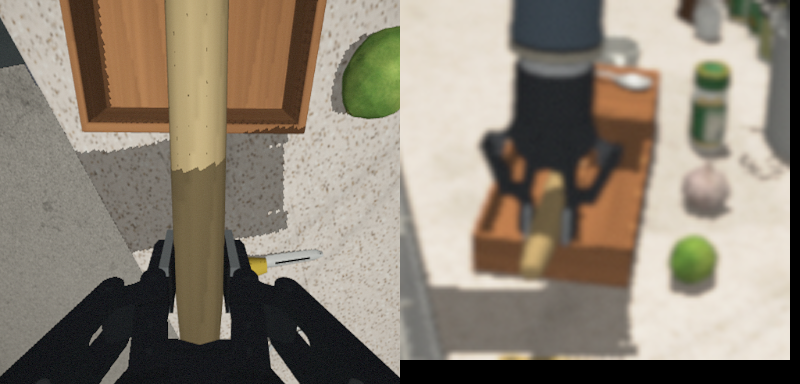

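The pin's rear end is clear of the hood, at about y −15 mm. I lift straight up, then level it.

```bash
python3 -m inch '[-0.015,0,-0.08,0,0,0,0,-0.024,0,-0.15,0,0,0,0,-0.024,0,-0.15,0,0,0,0,-0.024,0,-0.15,0,0,0,0,-0.024,0,-0.15,0,0,0,0]'
python3 -m inch '[-0.024,0,-0.15,0,0,0,0,-0.024,0,-0.15,0,0.02,0,0,-0.01,0,-0.1,0,0.02,0,0,0,0,-0.04,0,0.02,0,0,0,0,0,0,0.02,0,0]'
python3 -m inch '[0,0,0,0,0.02,0,0,0,0,0,0,0,0,0,0,0,0,0,0,0,0,0,0,0,0,0,0,0,0,0,0,0,0,0,0]'
python3 - <<'E'
from h import *
st()
a=read_camera("side")["color"][130:330,150:350]; b=read_camera("scene")["color"][130:330,150:350]
cv2.imwrite("pics/c5.png",cv2.resize(np.hstack([a,b]),(800,400),interpolation=cv2.INTER_CUBIC))
E
```

```text
t: 7.8
position: [0.4785, -0.3826, 0.1679]
orientation: [0.832, 0.549, -0.065, 0.043]
contact_force: [0.6, 0.1, -1.3]
opening: 0.33
finger_force: 59.3
t: 8.3
position: [0.4792, -0.3821, 0.2217]
orientation: [0.834, 0.551, -0.012, 0.009]
contact_force: [0.9, -0.8, -2.6]
opening: 0.327
finger_force: 59.3
t: 8.8
position: [0.4787, -0.3821, 0.22]
orientation: [0.835, 0.551, -0.0, 0.0]
contact_force: [-0.1, 0.0, -1.6]
opening: 0.334
finger_force: 59.3
t 8.8 tcp box mm [   0.4 -211.2  220. ] toolx yaw-box 0.15663138947917332 z [-0. -0. -1.] F [-0.1  0.  -1.6] q [ 0.71  0.49 -0.17  1.62  0.09  1.03  0.1 ] open 28.5 ff 59.30839866399765
```

View pics/c5.png

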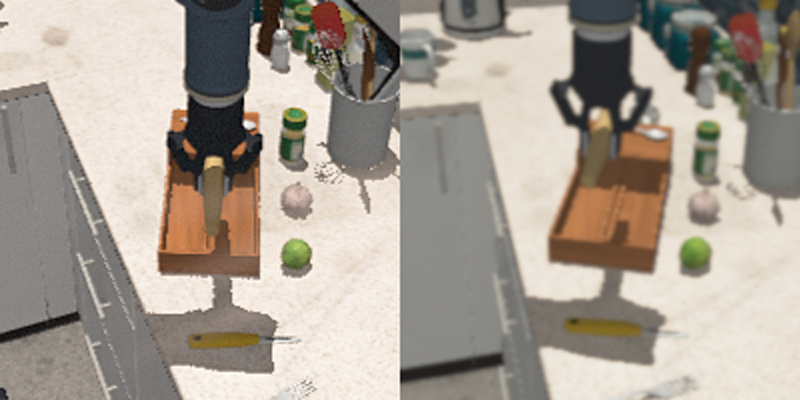

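The pin is held level at about 0.237 m, well above the 0.124 m needed, and the teaspoon, lime, garlic, jar and peeler look undisturbed. Handing in.

```bash
python3 -c "
from station import order; print(order.hand_in())"
```

```text
the job is handed in; nothing more can be done
None
```

The job is handed in at about 9 s: the pin came out from under the hood with no sign of contact in the force readings and is held level at rest, its underside about 14 cm above the hood top; the teaspoon, lime, garlic, spice jar and peeler look undisturbed, while the small cup was mostly hidden behind the arm in the last pictures.

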